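Thread the flatted spindle through the gear

ROBOT

A 7-joint arm with a two-finger parallel gripper is mounted at the origin on a cart in front of the work surface, level with it; the furniture and walls round the work are solid. World frame = base frame: x ahead of the robot, y to its left, z up, the work surface at z = 0. Lengths are in m, angles in rad, forces in N, time in s.
With the tool pointing down it reaches from about 0.425 to 0.875 m from the base axis. Payload 8.4 kg.
Tool frame: the origin (TCP) lies midway between the tips of the shut fingers; the grasp point (between the pads) lies bot.grip_point_offset behind it (bot.grip_point_offset is the distance from the TCP to the grasp point, in m); z points along the fingers, y is the line along which they close (so a half turn about z gives the same grasp; the last joint's range is limited). The gripper opens to 85 mm and grips with 20 to 120 N. Pads are 22 mm wide; open, the fingers measure 114 mm over their backs; the gripper's body (76 mm by 85 mm) begins 54 mm behind the grasp point. The pads swing forward as they close: fully open they stand 13 mm farther back than shut.
Start: joints at [1.172, 0.333, 0.04, 1.465, -0.013, 1.343, -0.059], TCP at [0.192, -0.621, 0.231] pointing down, gripper open.
Joint ranges: [-2.58, 2.58], [-0.38, 2.09], [-1.3, 1.39], [0.25, 2.4], [-1.5, 4.64], [0.08, 2.09], [-2.65, 2.65]. Speed limits (rad/s): [2.22, 2.22, 2.79, 2.79, 3.14, 3.14, 3.14].

INTERFACE

Orientations are given as a unit quaternion [w, x, y, z].
In Python, from workcell import bot, gripper_to, kin, vision, order, monitor gives the robot as it stands. Calls block until the motion is done:
- bot.reach(position, orientation): joint-space move of the TCP to a pose.
- bot.move_l(position, attitude=None, feed=0.15, stop_force=None): straight line of the TCP; attitude=None keeps the orientation; feed is the mean speed in m/s. With stop_force (N) it stops when the force on the tool has changed by that much, and returns True; else False.
- bot.move_joints(angles): joint-space move.
- gripper_to(opening): finger opening in m; the grip force is fixed at half the most; returns when the fingers have stopped.
- bot.hold(seconds).
- kin.solve_ik(position, orientation): joint angles nearest the present ones, or None.
- vision.capture(name): name is "side" or "top" or "wrist"; returns (picture, depth): 480x640x3 uint8, red, green, blue; 480x640 float32, m along the optical axis (not along the pixel's ray), 0 where there is no reading.
- vision.camera_params(name): a dict with "fx", "fy", "cx", "cy" (pixels), "dist" ([k1, k2, p1, p2, k3] as OpenCV has them; the pictures are not rectified), "rvec" (rotation vector, rad) and "tvec" (3), from world to camera coordinates, as OpenCV has them. Camera axes: x right, y down, z forward; pixel columns grow to the right and rows downward; lengths in m; the calibration is good to about 2 mm. A picture is of the moment at which its call begins: read the wrist's pose just before it. camera_params takes no time and is no camera call; for the wrist camera it gives the pose at the moment of the call.
A pose or a line that the arm cannot do raises bot.PlanningError and nothing moves.
- order.job_done(): hands the job in; it is judged then, once.
Readings, each from a call of its own:
- monitor.get_clock(): time.
- monitor.get_joints(): joint angles.
- monitor.get_dq(): joint speeds.
- monitor.get_joint_torque(): joint torques, N m.
- monitor.get_tool_pos(): TCP position.
- monitor.get_tcp_rot(): TCP orientation.
- monitor.get_wrist_force(): force on the tool from outside, world axes, zero at the start.
- monitor.get_moment(): the same for the moment, N m.
- monitor.get_grip_width(): finger opening in m.
- monitor.get_finger_force(): force on a finger pad.
Only numpy, scipy, OpenCV 4.12 (cv2) and the standard library are available. Lean on these libraries where they do the work, as an engineer would, in place of code of your own. Each camera call takes 0.05 s, during which the arm holds its last target. There are 200 camera calls.

TASK

Take the spindle with two flats out of the grey rack, turn it until its profile lines up with the slotted bore of the gear in the round fixture, and lower it through the gear until its collar sits flat on the gear's top face, then let go. Leave the square spindle standing in the rack.

Things in the scene. Friction and masses are not known exactly. Their poses are not given: they have to be found in the camera images.
- flatted_spindle: Steel shaft, 30 mm round with two long flats: section 28 x 14 mm. Stands upright in either rack well, held by its round collar (56 mm wide, 6 mm thick). Origin: centre of the collar's underside; the shaft reaches 40 mm below it and to 54 mm above, the part over the collar free to grip. x along the 28 mm width, y across the flats, z up; same after a half turn. 0.2 to 0.4 kg.
- square_spindle: To be left alone: a like steel spindle and collar, but of square section, 24 x 24 mm, too thick for the gear's bore. It stands in the rack's other well. Origin: centre of the collar's underside; z up along the shaft, x and y square to its faces.
- spindle_rack: Fixed grey block, 70 x 190 mm and 52 mm high, with two round 40 mm wells, 55 mm either side of its centre along y; the spindles' collars rest on its top. Origin: centre of its underside; y along its length, z up.
- bore_mouth (a point): Centre of the gear's bore at its flat top face, 56 mm above the bench. Steel gear, 94 mm over the teeth, fixed on a round 120 mm plate. The bore is an upright slot, 38 mm long (x) by 22 mm (y), widening to 46 x 30 mm in the top 4 mm, 46 mm deep: 4 mm of play each side of the flatted shaft, which enters within about 15 degrees of it. z up; same after a half turn.
Things that resemble listed ones, but are neither listed nor needed, are in the scene too. What is shaped like the flatted_spindle but blue or green is not meant.

How it is judged:
By the outcome, as a careful person would: the job done as asked, in the order asked, and still so for the second after the job is handed in, with the robot touching nothing.
It also fails if it takes over 38 s, if anything falls off the work surface, if the arm or the gripper's body presses on something with over 40 N, if the wrist force passes 120 N, or if a joint passes its speed limit or range.

## Working session

There is one attempt and no reset: what is moved stays moved. The work goes in short steps, each a Python script; the robot and the scene stay as the last script left them, time stands still between calls to the robot, and variables do not carry over. Pictures are saved under pics/ and viewed, at most 10 in all, crops included, and the job is handed in when it is done.

```bash
ls; mkdir -p pics
python3 - <<'E'
from workcell import bot, vision, monitor
import cv2, numpy as np
for n in ("top","side"):
    p,d=vision.capture(n); cv2.imwrite(f"pics/{n}0.png",p[:,:,::-1]); np.savez(f"{n}0.npz",p=p,d=d)
    print(n,vision.camera_params(n))
print(bot.grip_point_offset, monitor.get_clock(), monitor.get_tcp_rot())
E
```

```text
pics
top {'fx': 480.2566201242391, 'fy': 480.2566201242391, 'cx': 332.2518787193114, 'cy': 236.3691347032999, 'dist': array([-0.13395755,  0.        ,  0.        ,  0.        ,  0.        ]), 'rvec': array([ 2.17761875, -2.18407739,  0.01545982]), 'tvec': array([0.09428337, 0.46524857, 0.93596386])}
side {'fx': 511.29476565172524, 'fy': 511.29476565172524, 'cx': 330.0006363509267, 'cy': 239.6924227911312, 'dist': array([0.00719267, 0.        , 0.        , 0.        , 0.        ]), 'rvec': array([ 0.65745123, -2.31452673,  1.47646281]), 'tvec': array([0.44257534, 0.12593598, 1.05063088])}
0.0187 0.1 [-7.09687211e-04  9.88790105e-01  1.49310410e-01 -1.58335665e-04]
```

View pics/top0.png

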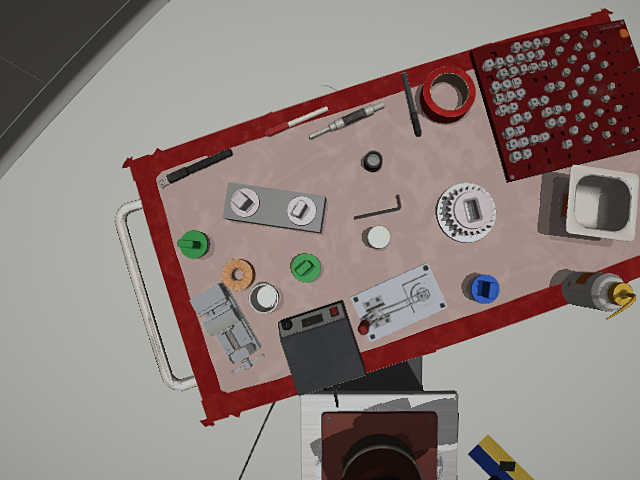

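View pics/side0.png

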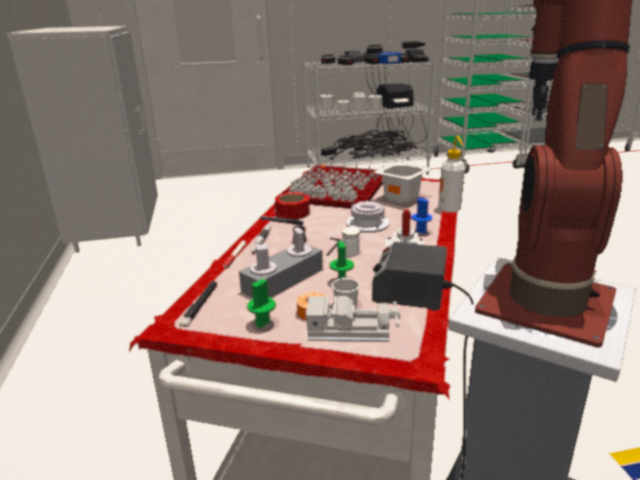

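Top view: grey rack at about (275,207), with spindles at (243,201) and (302,209), and the gear at (466,211), bore at (472,209). Look-alikes are green at (193,244) and (306,267), and blue at (485,288); these are excluded by colour. Choosing between the two in the rack needs a close crop.

```bash
cat > h.py <<'E'
import cv2, numpy as np
from workcell import vision
def cam(n):
    c=vision.camera_params(n)
    K=np.array([[c['fx'],0,c['cx']],[0,c['fy'],c['cy']],[0,0,1]]);R=cv2.Rodrigues(np.array(c['rvec']))[0]
    return K,np.array(c['dist']),R,np.array(c['tvec']).ravel()
def plane(uv,z,C):
    K,D,R,t=C
    n=cv2.undistortPoints(np.array(uv,float).reshape(-1,1,2),K,D)[:,0]
    r=np.c_[n,np.ones(len(n))]@R; o=-R.T@t
    return o+r*((z-o[2])/r[:,2])[:,None]
def cloud(d,C):
    K,D,R,t=C
    v,u=np.mgrid[:480,:640]
    n=cv2.undistortPoints(np.stack([u,v],-1).reshape(-1,1,2).astype(float),K,D)[:,0]
    P=(np.c_[n,np.ones(len(n))]*d.reshape(-1,1)-t)@R
    P[d.ravel()==0]=np.nan
    return P.reshape(480,640,3)
E
python3 - <<'E'
from h import *
f=np.load("top0.npz");p=f['p'];C=cam("top");P=cloud(f['d'],C)
a=cv2.resize(p[175:240,215:335],None,fx=6,fy=6,interpolation=2)[:,:720]
b=cv2.resize(p[180:246,430:502],None,fx=3,fy=3,interpolation=2)
s=np.load("side0.npz")['p'][222:300,236:326]; s=cv2.resize(s,None,fx=2.5,fy=2.5,interpolation=2)
o=np.zeros((600,720,3),np.uint8);o[:390]=a;o[392:392+198,:216]=b;o[392:392+195,230:455]=s
cv2.imwrite("pics/crop.png",o[:,:,::-1])
for (u,v) in [(243,201),(302,209),(466,211),(473,209),(180,165)]: print(u,v,P[v,u])
for n,(u0,u1,v0,v1) in dict(rack=(215,335,175,240),gear=(430,502,178,246)).items():
    Q=P[v0:v1,u0:u1].reshape(-1,3);Q=Q[np.isfinite(Q[:,2])]
    print(n,np.histogram(Q[:,2],np.arange(-.01,.13,.01)))
E
```

```text
243 201 [0.52576535 0.25122749 0.10542259]
302 209 [0.5102714  0.14381993 0.10668939]
466 211 [ 0.51559348 -0.17434553  0.00576011]
473 209 [ 0.51959301 -0.18861655  0.00575217]
180 165 [0.61531053 0.40859817 0.00083376]
rack (array([1899, 2154,   34,   38,   33,  356, 2761,   81,   30,   31,   33,
        310,    0,    0]), array([-0.01,  0.  ,  0.01,  0.02,  0.03,  0.04,  0.05,  0.06,  0.07,
        0.08,  0.09,  0.1 ,  0.11,  0.12,  0.13]))
gear (array([ 981, 1843,  490,    1,   98,  402, 1064,    0,    0,    0,    0,
          0,    0,    0]), array([-0.01,  0.  ,  0.01,  0.02,  0.03,  0.04,  0.05,  0.06,  0.07,
        0.08,  0.09,  0.1 ,  0.11,  0.12,  0.13]))
```

View pics/crop.png

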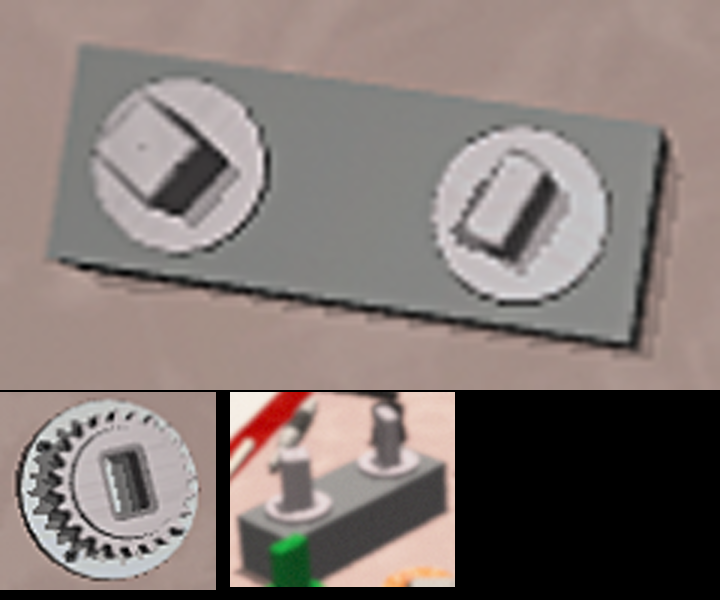

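The crop shows the right-hand rack spindle at (302,209) has the narrow 28x14 section, and the left one at (243,201) is square. The target is (302,209). The gear's slot lies nearly along image-vertical at about (472,210).

```bash
cat > m.py <<'E'
from h import *
def rect(P2):
    (c,(w,h),a)=cv2.minAreaRect((P2*1000).astype(np.float32)); 
    if w<h: w,h,a=h,w,a+90
    return np.round(c,1),round(w,1),round(h,1),round((a+90)%180-90,1)
def comp(m,near=None):
    n,l,s,c=cv2.connectedComponentsWithStats(m.astype(np.uint8)); 
    k=1+np.argmax(s[1:,4]) if near is None else 1+np.argmin(np.linalg.norm(c[1:]-near,axis=1)-0.05*s[1:,4]*0)
    return l==k
def outline(m,z,C):
    cs=cv2.findContours(m.astype(np.uint8),0,1)[0]; c=max(cs,key=cv2.contourArea)[:,0]
    return plane(c,z,C)[:,:2]
E
python3 - <<'E'
from m import *
f=np.load("top0.npz");C=cam("top");P=cloud(f['d'],C);Z=P[...,2]
W=np.zeros((480,640),bool)
def box(m,u0,u1,v0,v1):
    w=W.copy();w[v0:v1,u0:u1]=1;return m&w
t=comp(box((Z>.098),275,330,185,235))
print("top n",t.sum(),np.nanmedian(Z[t]),rect(outline(t,.106,C)))
pts=plane(np.argwhere(t)[:,::-1],.106,C);print("mean",pts.mean(0))
col=comp(box((Z>.0555),275,330,185,235)&(Z<.062)); o=outline(col|t,.058,C)
print("collar",col.sum(),np.nanmedian(Z[col]))
g=cv2.cvtColor(f['p'],cv2.COLOR_RGB2HSV)
m=box(f['p'].min(2)>165,275,330,185,235); m=cv2.morphologyEx(m.astype(np.uint8),3,np.ones((9,9)))
cs=max(cv2.findContours(m,0,1)[0],key=cv2.contourArea)[:,0]
print("collar col",cv2.minEnclosingCircle((plane(cs,.058,C)[:,:2]*1000).astype(np.float32)))
gear=(Z>.05)&(Z<.065)
hole=box(~gear,455,492,190,228); hc=comp(hole,np.array([473,210]))
print("hole",hc.sum(),rect(outline(hc,.056,C)),plane(np.argwhere(hc)[:,::-1],.056,C).mean(0), np.nanmedian(Z[box(gear,430,502,178,246)]))
pl=comp(box((Z>.045)&(Z<.065),430,502,178,246));print("gear disc",cv2.minEnclosingCircle((outline(pl,.056,C)*1000).astype(np.float32)))
sq=comp(box((Z>.098),225,262,185,225));print("square",rect(outline(sq,.106,C)))
print(np.argwhere(hc).min(0),np.argwhere(hc).max(0))
E
```

```text
top n 132 0.10568810265687978 (array([512.7, 149.5]), 29.6, 14.8, -29.7)
mean [0.51252756 0.14961476 0.106     ]
collar 445 0.057911422523766576
collar col ((513.2116088867188, 150.0983428955078), 26.996488571166992)
hole 237 (array([ 513.4, -172.6]), 38.8, 23.4, 10.3) [ 0.51321824 -0.17247198  0.056     ] 0.054832863139517934
gear disc ((512.5266723632812, -171.64309692382812), 47.312313079833984)
square (array([529.1, 258.5]), 25.7, 24.4, 49.2)
[199 464] [220 479]
```

```bash
cat >> h.py <<'E'
def quat(a):
    from scipy.spatial.transform import Rotation as Ro
    a=np.radians(a);c,s=np.cos(a),np.sin(a)
    q=Ro.from_matrix(np.array([[c,s,0],[s,-c,0],[0,0,-1.]])).as_quat()
    return [q[3],q[0],q[1],q[2]]
SP=np.array([.5128,.1498]);SA=-29.7;GP=np.array([.513,-.172]);GA=10.3
E
python3 - <<'E'
from h import *
from workcell import kin,bot,monitor
f=np.load("top0.npz");P=cloud(f['d'],cam("top"));Z=P[...,2]
B=P[260:330,550:640].reshape(-1,3);i=np.nanargmax(B[:,2]);print("bottle",B[i]); 
K=P[225:250,365:392,2];print("white",np.nanmax(K), "black",np.nanmax(P[145:175,360:385,2]))
for h in (0,180):
  for p,a in ((GP,GA),(SP,SA)):
    for z in (.065,.3):
      q=kin.solve_ik([*p,z],quat(a+h));print(h,a,z,None if q is None else np.round(q,2))
print(vision.camera_params("wrist"))
E
```

```text
bottle [ 0.34922241 -0.39198345  0.22477599]
white 0.06601667959111733 black 0.04157611575036211
0 10.3 0.065 [ 0.56  0.29 -0.37  1.9   0.13  0.97 -1.25]
0 10.3 0.3 [ 0.57  0.1  -0.35  1.61  0.04  1.44 -1.18]
0 -29.7 0.065 [-0.91  0.29  0.62  1.96 -0.2   0.96 -2.28]
0 -29.7 0.3 [ 0.61  0.2  -1.1   1.6   0.18  1.46 -2.59]
180 10.3 0.065 [ 0.76  0.33 -0.6   1.89  0.22  0.99  1.81]
180 10.3 0.3 [ 0.75  0.12 -0.56  1.6   0.06  1.44  1.94]
180 -29.7 0.065 [ 0.45  0.42 -0.97  1.89  0.4   1.04  0.36]
180 -29.7 0.3 [ 0.54  0.17 -1.01  1.6   0.15  1.45  0.57]
{'fx': 386.98710453337196, 'fy': 386.98710453337196, 'cx': 322.4057700552286, 'cy': 242.62922894852235, 'dist': array([-0.0301298,  0.       ,  0.       ,  0.       ,  0.       ]), 'rvec': array([-2.34130626,  1.72670749,  0.24323263]), 'tvec': array([-0.64925746, -0.03570542,  0.378541  ])}
```

Run:
```python
from h import *
from workcell import bot,monitor
p=monitor.get_tool_pos(); bot.move_l([p[0],p[1],.35],feed=.25)
bot.reach([*GP,.31],quat(GA+180))
def snap(n):
    C=cam("wrist");i,d=vision.capture("wrist");cv2.imwrite(f"pics/{n}.png",i[:,:,::-1]);np.savez(n+".npz",p=i,d=d,K=C[0],D=C[1],R=C[2],t=C[3])
snap("wg"); bot.reach([*SP,.28],quat(SA+180)); snap("ws")
print(monitor.get_clock(),monitor.get_tool_pos(),np.round(monitor.get_joints(),2))
a=cv2.imread("pics/wg.png");b=cv2.imread("pics/ws.png")
cv2.imwrite("pics/w1.png",cv2.resize(np.hstack([a,b]),(800,300),interpolation=3))
```

```text
4.0417 [0.51340912 0.14818313 0.27997907] [ 0.37  0.14 -0.8   1.64  0.1   1.4   0.6 ]
```

View pics/w1.png

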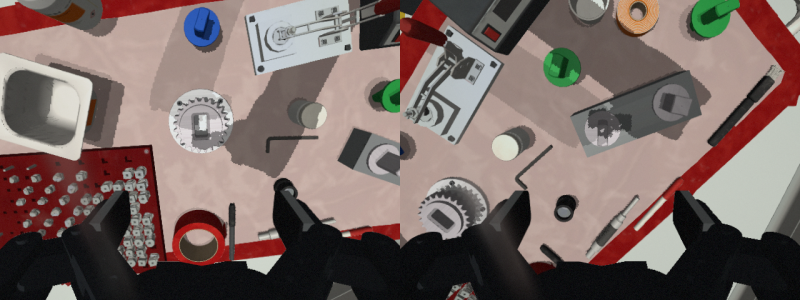

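The wrist views show the gear with its bore at full-size pixel (322,198), and the flatted spindle in the rack at (325,203). The square one is at (435,160). Next I'll refine both poses with wrist depth.

Run:
```python
from m import *
def ld(n):
    f=np.load(n+".npz");C=(f['K'],f['D'],f['R'],f['t']);return f['p'],C,cloud(f['d'],C)
p,C,P=ld("wg");Z=P[...,2];r=np.hypot(P[...,0]-GP[0],P[...,1]-GP[1])
G=plane(np.mgrid[:640,:480].reshape(2,-1).T,.056,C).reshape(640,480,3).transpose(1,0,2)
rr=np.hypot(G[...,0]-GP[0],G[...,1]-GP[1])
for th in (.045,.053):
    h=comp((rr<.030)&~(Z>th)); print("hole",th,h.sum(),rect(outline(h,.052 if th==.045 else .056,C)),G[h].mean(0))
print("gear z",np.nanmedian(Z[(rr<.03)&(rr>.025)]))
g=comp((Z>.045)&(Z<.065)&(r<.06));print("disc",cv2.minEnclosingCircle((outline(g,.056,C)*1000).astype(np.float32)))
p,C,P=ld("ws");Z=P[...,2];r=np.hypot(P[...,0]-SP[0],P[...,1]-SP[1])
t=comp((Z>.10)&(Z<.115)&(r<.03));print("sp",t.sum(),np.nanmedian(Z[t]),rect(outline(t,.106,C)))
c=(Z>.0555)&(Z<.12)&(r<.04);c=comp(c);print("collar",cv2.minEnclosingCircle((P[c&(Z<.062)][:,:2]*1000).astype(np.float32)))
```

```text
hole 0.045 713 (array([ 512.2, -174.4]), 36.8, 21.6, 13.2) [ 0.51123357 -0.17463506  0.056     ]
hole 0.053 904 (array([ 512.2, -174.6]), 41.8, 26.5, 12.1) [ 0.51215078 -0.17463487  0.056     ]
gear z 0.055713910045941756
disc ((511.3852233886719, -174.5918731689453), 46.23033142089844)
sp 588 0.10548779056797086 (array([512. , 150.6]), 30.6, 13.5, -30.0)
collar ((512.6738891601562, 150.33074951171875), 27.80854034423828)
```

Run:
```python
from h import *
from workcell import bot,monitor,gripper_to
q=quat(-30+180);S=[.5125,.1502]
bot.move_l([*S,.13],q,feed=.15); bot.hold(.2);print(monitor.get_tool_pos())
print(bot.move_l([*S,.067],feed=.1,stop_force=12)); bot.hold(.2);print(monitor.get_tool_pos())
gripper_to(.005);print(monitor.get_grip_width(),monitor.get_finger_force(),monitor.get_wrist_force())
bot.move_l([*S,.19],feed=.1);bot.hold(.2)
print(monitor.get_tool_pos(),monitor.get_grip_width(),monitor.get_wrist_force(),monitor.get_clock())
for n in ("top","side","wrist"):
    i,d=vision.capture(n);np.savez(n+"2.npz",p=i,d=d);cv2.imwrite(f"pics/{n}2.png",i[:,:,::-1])
a=cv2.imread("pics/side2.png")[120:345,200:400];b=cv2.imread("pics/wrist2.png")
cv2.imwrite("pics/g.png",np.hstack([cv2.resize(a,(400,450)),cv2.resize(b[200:,160:480],(400,450))[:450]]))
```

```text
[0.51292361 0.15031172 0.13069713]
False
[0.51292809 0.15030827 0.06762461]
0.013441529869497933 58.97948920726776 [-0.09407976  0.61535588  1.06517184]
[0.51231549 0.15018403 0.18959788] 0.013276376874202878 [-0.49777636  0.00295081 -2.48487274] 8.6083
```

View pics/g.png

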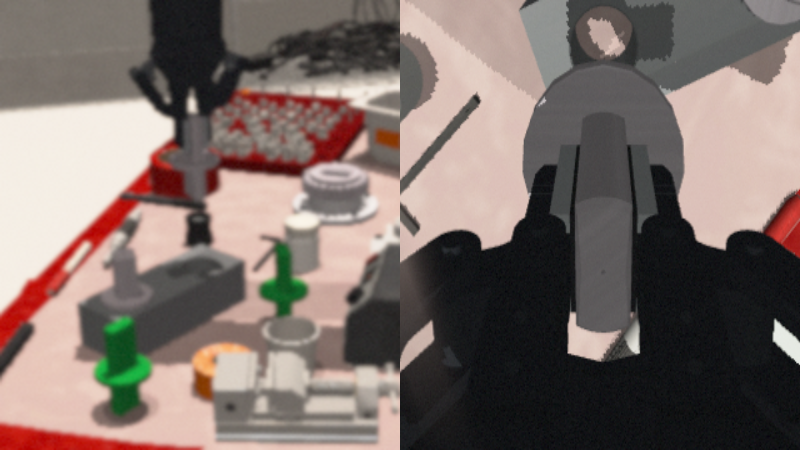

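The shaft is held upright in the pads in both views. The rack well is empty, and the square spindle is still standing at side-crop (125,275).

Run:
```python
from h import *
from workcell import bot,monitor
q=quat(12+180);G=[.5125,-.1735]
bot.reach([*G,.19],q);bot.hold(.3);print(monitor.get_tool_pos(),monitor.get_wrist_force())
bot.move_l([*G,.12],q,feed=.1)
for z in (.098,.075):
    s=bot.move_l([*G,z],feed=.04,stop_force=12);bot.hold(.1)
    print(s,monitor.get_tool_pos(),monitor.get_wrist_force(),monitor.get_moment(),monitor.get_clock())
    if s: break
else:
    print(bot.move_l([*G,.068],feed=.02,stop_force=10),monitor.get_tool_pos(),monitor.get_wrist_force())
for n in ("side","wrist"):
    i,d=vision.capture(n);cv2.imwrite(f"pics/{n}3.png",i[:,:,::-1])
a=cv2.imread("pics/side3.png")[130:270,300:440];b=cv2.imread("pics/wrist3.png")
cv2.imwrite("pics/i.png",np.hstack([cv2.resize(a,(400,450)),cv2.resize(b[200:,160:480],(400,450))]))
print(monitor.get_clock())
```

```text
[ 0.51273906 -0.17276564  0.19005505] [ 0.67176921 -0.0425618  -2.27305438]
False [ 0.51271842 -0.17352787  0.09824907] [-0.55509631 -0.59615738 -1.5996025 ] [0.00303697 0.04103814 0.05077253] 11.95
False [ 0.51272284 -0.1735315   0.07526486] [ 0.19641592 -1.09034758 -2.91810935] [-0.01180618  0.0211262  -0.00664785] 12.775
True [ 0.51290634 -0.17364944  0.07108858] [-1.18369036 -0.57389985  6.18151508]
13.175
```

View pics/i.png

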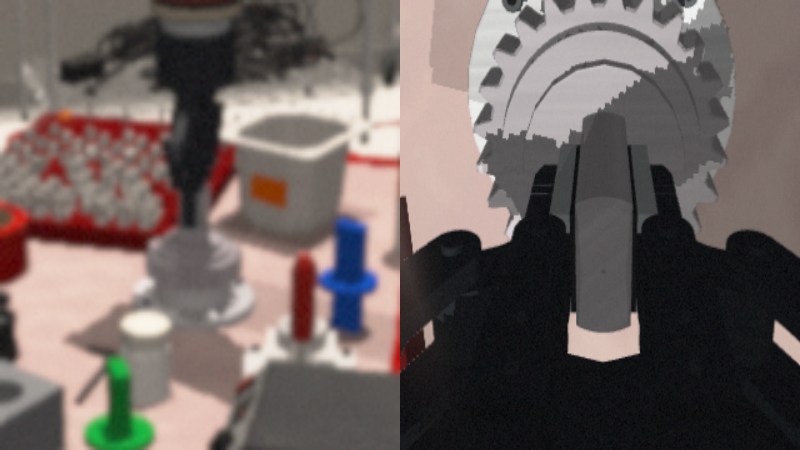

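The collar met the gear face at TCP z 0.071, against 0.0716 expected, without early contact, and both views show it seated. Next I release, retreat and check.

Run:
```python
from m import *
from workcell import bot,monitor,gripper_to
gripper_to(.06);p=monitor.get_tool_pos();print(monitor.get_wrist_force())
bot.move_l([p[0],p[1],.19],feed=.1)
bot.reach([.50,-.02,.30],quat(192));bot.hold(.3)
i,d=vision.capture("top");C=cam("top");P=cloud(d,C);Z=P[...,2];cv2.imwrite("pics/top4.png",i[:,:,::-1])
s,_=vision.capture("side")
for c,n in (((.5125,-.1735),"flat"),((.529,.2585),"square")):
    r=np.hypot(P[...,0]-c[0],P[...,1]-c[1]);t=(Z>.09)&(Z<.12)&(r<.03)
    k=(Z>.053)&(Z<.07)&(r<.026)
    print(n,t.sum(),t.any() and (np.nanmedian(Z[t]),rect(outline(comp(t),np.nanmedian(Z[t]),C))),"collar z",np.nanmedian(Z[k]),np.nanpercentile(Z[k],[5,95]))
print(monitor.get_clock(),monitor.get_grip_width())
cv2.imwrite("pics/f.png",np.hstack([cv2.resize(s[150:270,300:440,::-1],(400,343)),cv2.resize(i[165:250,420:519,::-1],(400,343))]))
```

```text
[-0.59568596 -0.07723439 -0.09922783]
flat 0 False collar z nan nan
square 202 (np.float64(0.1052748611787658), (array([528.5, 257.9]), 27.9, 24.6, 48.6)) collar z 0.05771763754818881 [0.05516707 0.06142475]
16.2167 0.0600570370201175
  return np.nanmean(a, axis, out=out, keepdims=keepdims)
  return np.nanmean(a, axis, out=out, keepdims=keepdims)
```

View pics/f.png

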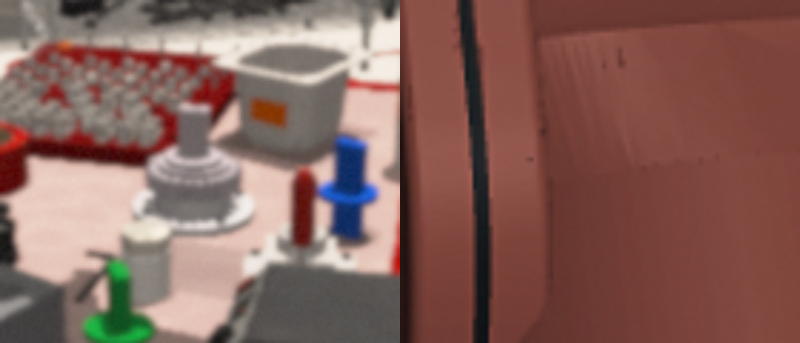

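The side view shows the spindle upright with its collar on the gear at crop (195,150). The arm blocks the top camera, so I'll move it aside, check with numbers and hand in if good.

Run:
```python
from m import *
from workcell import bot,monitor,order
bot.reach([.52,.12,.32],quat(192));bot.hold(.3)
def chk(P,C,nm):
    Z=P[...,2];r=np.hypot(P[...,0]-.5125,P[...,1]+.1735);t=(Z>.1)&(Z<.12)&(r<.03);k=(Z>.0575)&(Z<.07)&(r<.026)
    if t.sum()<30 or k.sum()<50: print(nm,"hidden",t.sum(),k.sum());return False
    X=P[k];A=np.c_[X[:,:2],np.ones(len(X))];f=np.linalg.lstsq(A,X[:,2],rcond=None)[0]
    zt=np.median(Z[t]);zc=np.median(X[:,2]);print(nm,zt,rect(outline(comp(t),.11,C)),"collar",zc,"tilt deg",np.degrees(f[:2]))
    return abs(zt-.11)<.003 and abs(zc-.062)<.003
ok=False
for n in ("top","wrist"):
    C=cam(n);i,d=vision.capture(n);ok|=chk(cloud(d,C),C,n)
print(ok,monitor.get_clock())
if ok: print(order.job_done())
```

```text
top 0.10925599538904562 (array([ 513.4, -172. ]), 30.8, 16.8, 13.0) collar 0.06175359602828864 tilt deg [-0.37902636 -0.0724554 ]
wrist 0.10883056399325038 (array([ 511.8, -168.7]), 29.7, 20.7, 11.6) collar 0.061783379746484256 tilt deg [ 0.48194673 -0.33592559]
True 17.2417
the job is handed in; nothing more can be done
None
```

The job is handed in at about 17 s: the two-flat spindle is through the gear with its collar flat on the top face (tilt under 0.5°) and released, and the square spindle is still standing in the rack.

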